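# Index the object turntable and run the camera up to its stop for the next close-up

## Task

Set up the next close-up: index the turntable anticlockwise by its spokes until the red mark has clicked home at the white pointer that faces the camera, without running on past it, and push the camera carriage gently along its rail, up against the red stop. Do not touch the porcelain insulator, which must stay standing in the middle of the turntable, and leave the spare lens, brush and foam block where they are.

Things in the scene. Friction and masses are not known exactly. Their poses are not given: they have to be found in the camera images.
- turntable: Fixed base of the indexing turntable: dark steel foot, 240 mm diameter, 12 mm thick, grey housing on it. Origin on the rotation axis at the bench surface, z up. Its +y points to the white arrow-shaped pointer on the foot (112 to 152 mm from the axis, top 20 mm above the bench) and on towards the camera. Its place and yaw change between starts.
- disc (a joint): Rotation of the disc (220 mm diameter, black top) in rad, anticlockwise from above, endless; 0 = red mark at the pointer. It clicks every 30 degrees (0.524), a black tick on the rim for each, and starts one or two clicks before the pointer (about -0.52 or -1.05). About 3 N on a spoke turns it; once past halfway (0.26) it snaps by itself into the next click, running ahead of what pushed it.
- mark (a point): Point on the red mark (radial bar 12 mm wide, 30 mm long, on the disc's top face), 100 mm from the turntable's axis and 66 mm above the bench. Turns with the disc.
- spoke (a point): Point on the axis of one of the disc's four level steel spokes, 140 mm from the turntable's axis, 58 mm above the bench; this one is 45 degrees clockwise (seen from above) of the red mark, the others follow every 90 degrees. Spokes are 12 mm thick and run from the rim (110 mm) to a black 20 mm ball centred at 160 mm. Beyond 120 mm from the axis the space below them is clear, but for the pointer.
- insulator: Brown porcelain post insulator with three wide sheds and grey metal end caps: 92 mm greatest diameter, foot 72 mm diameter, 130 mm tall, about 0.6 kg, standing loose within 5 mm of the middle of the disc; its top is 196 mm above the bench. Origin at the centre of its underside, z up.
- rail: Fixed camera rail: aluminium bar 60 mm wide, 270 mm long along its own y, top 36 mm above the bench. Its -y points towards the turntable. Origin at mid length on the bench surface. Red stop block at the turntable end, black one at the other end, both 44 mm high.
- carriage (a joint): Travel of the camera carriage in m: grows towards the turntable (the rail's -y), 0.100 = against the red stop, a firm end. Starts at 0 to 0.045. About 2.5 N slides it; it stays where it is left. Carriage plate 80 mm wide, 112 mm long, top 52 mm above the bench; with its black camera (130 mm wide, highest point 169 mm above the bench, lens to the turntable) about 0.95 kg.
- push_bar (a point): Centre of the carriage's push bar behind the camera: level black bar, 14 mm thick, 78 mm long, square to the rail, axis 105 mm above the bench, on a 12 mm post. The camera's eyepiece is 51 mm, its back 55 mm, nearer the turntable than the bar's axis. Behind the bar the carriage plate extends only 9 mm past its axis; beyond, it is clear down to the rail.
- spare_lens: Bystander: black spare lens standing on end, 72 mm diameter, 90 mm tall, origin at the centre of its underside.
- dust_brush: Bystander: dusting brush about 180 mm long lying on the bench, origin under its middle.
- foam_block: Bystander: pale foam support block, 160 x 70 x 45 mm, origin at the centre of its underside.
Mind the look-alikes: they are no part of the job. Leave any blue or purple look-alike of the insulator alone.

How it is judged:
By the outcome, as a careful person would: the job done as asked, in the order asked, and still so for the second after the job is handed in, with the robot touching nothing.
It also fails if it takes over 58 s, if anything falls off the work surface, if the arm or the gripper's body presses on something with over 40 N, if the wrist force passes 120 N, or if a joint passes its speed limit or range.

## Robot

A 6-joint arm with a two-finger parallel gripper is mounted at the origin on the work surface. World frame = base frame: x ahead of the robot, y to its left, z up, the work surface at z = 0. Lengths are in mm, angles in rad, forces in N, time in s.
With the tool pointing down it reaches from about 325 to 900 mm from the base axis. Payload 3.5 kg.
Tool frame: the origin (TCP) lies midway between the tips of the shut fingers; the grasp point (between the pads) lies 19 mm behind it (r.grip_point_offset is the distance from the TCP to the grasp point, in mm); z points along the fingers, y is the line along which they close (so a half turn about z gives the same grasp; the last joint's range is limited). The gripper opens to 85 mm and grips with 20 to 120 N. Pads are 22 mm wide; open, the fingers measure 114 mm over their backs; the gripper's body (76 mm by 85 mm) begins 54 mm behind the grasp point. The pads swing forward as they close: fully open they stand 13 mm farther back than shut.
Start: joints at [-1.431, 0.276, -0.026, 1.268, 0, 1.467], TCP at [150.251, -606.668, 231.313] pointing down, gripper open.
Joint ranges: [-3.12, 3.12], [-0.85, 1.88], [-1.08, 1.24], [-1.95, 2.15], [-1.57, 1.53], [-3.14, 3.14]. Speed limits (rad/s): [2.57, 2.57, 3.14, 3.14, 3.14, 3.14].

## Interface

Orientations are given as a unit quaternion [x, y, z, w].
In Python, from station import r gives the robot as it stands.
- The arm moves only by the tool apply_moves, never from a script. Its argument "steps" is one flat list of numbers, 6 for each row, row after row: the shift along the tool's x, y, z each as a share of 2 cm, from -1 to 1, then the turn, a rotation vector about the tool's x, y, z each as a share of 0.08 rad, from -1 to 1. In form: [dx, dy, dz, ax, ay, az, dx, dy, dz, ax, ay, az, ...]. A call has 1 to 20 rows; each row shifts and turns the commanded pose from where the row before left it, along the tool's axes as they then stand; what a row does not reach is not made up. A row lasts 1/8 s, in which the tool goes at most 62.5 mm and 10.7 degrees, less where a joint would pass 70% of its speed; a pose out of reach is approached as far as the arm can. A call with a number of a shift or a turn outside -1 to 1 is refused whole. A call with a gripper value outside its range is refused whole. "grip" is the opening, from -1 (shut) to 1 (fully open), set as the call begins (left out, the last holds). The fingers move at their own pace and stop on an object; the grip force is fixed at half the most. Time passes only in rows, so rows that do not move let the fingers close. It gives the time, the measured TCP pose, the force, the opening and the grip force at its end, in the units of the state.
- r.sense(): the state, without advancing time (a new reading comes with each control period).
- r.camera(name): name is "scene" or "top" or "wrist"; returns a dict with "frame" (400x640x3 uint8, blue, green, red), "depth" (400x640 float32, mm along the optical axis (not along the pixel's ray), 0 where there is no reading), "fov_y" (degrees; the focal length in pixels is half the picture's height over the tangent of half this angle, whatever the lens; pixels are square), "cx", "cy" (the principal point, pixels), "rvec" (rotation vector, rad) and "tvec" (3), from world to camera coordinates, as OpenCV has them; the wrist camera has in their place "T_tool_cam" (4x4, takes a point from camera to tool coordinates, whose origin is the TCP and whose axes are the flange's). Camera axes: x right, y down, z forward; pixel columns grow to the right and rows downward; lengths in mm; the calibration is good to about 2 mm. The wrist camera is an equidistant fisheye: a pixel r from the principal point sees the ray r / f radians off the axis. A picture is of the moment at which its call begins: read the wrist's pose just before it.
- r.job_done(): hands the job in; it is judged then, once.
Trained networks look in the newest picture that a camera, given by its name, has taken for a name from the list of things; names that differ only in an ending like _2 or _b are one class to them, and where a whole thing is asked for, a point or a joint stands for the part that bears it (a point fixed in the world has none). Each returns a list of dicts, best first, with "score" (0 to 1); they miss things now and then, are a little off and sometimes report something else, mostly with a low value. They report only what shows in the picture. A call takes as long as a camera call. They do not tell look-alikes from the thing itself.
- r.recognise(camera, label): "box" ([left, top, width, height] in pixels, round what is visible of it).
The state is a dict: "time": time; "joints": joint angles; "qvel": joint speeds; "tau": joint torques, N m; "position": TCP position; "ee_rot": TCP orientation; "contact_force": force on the tool from outside, world axes, zero at the start; "ft_torque": the same for the moment, N m; "grip_width": opening from 0.0 (shut) to 1.0 (fully open); "grasp_force": force on a finger pad.
Only numpy, scipy, OpenCV 4.12 (cv2) and the standard library are available. Lean on these libraries where they do the work, as an engineer would, in place of code of your own. Each camera call takes 0.05 s, during which the arm holds its last target. There are 200 camera calls.

## Working session

There is one attempt and no reset: what is moved stays moved. The work goes in short steps, Python scripts to look and compute and a tool call to move; the robot and the scene stay as the last step left them, time stands still between calls to the robot, and variables do not carry over. Pictures are saved under pics/ and viewed, at most 10 in all, crops included, and the job is handed in when it is done.

Besides the shell and the picture viewer there is one more tool, called after "Call:" as name(argument=value, ...) on one line, values as JSON. apply_moves: Moves the arm, as the interface text tells. Shift numbers are shares of 2 cm and turn numbers shares of 0.08 rad, none past 1 either way. Its arguments: {"type":"object","properties":{"steps":{"type":"array"},"grip":{"type":"number"}},"required":["steps"]}

```bash
mkdir -p pics
cat > h.py <<'E'
import numpy as np, cv2
from station import r
from scipy.spatial.transform import Rotation as R
def cloud(c):
    h,w=c["depth"].shape; f=h/2/np.tan(np.radians(c["fov_y"])/2)
    v,u=np.mgrid[:h,:w]; d=c["depth"]
    p=np.stack([(u-c["cx"])/f*d,(v-c["cy"])/f*d,d],-1)
    Rm=cv2.Rodrigues(np.array(c["rvec"],float))[0]
    return (p-np.array(c["tvec"]).ravel())@Rm   # R^T(p-t)
E
python3 - <<'E'
from h import *
s=r.sense(); print(s["position"],s["ee_rot"],s["time"])
for n in("top","scene"):
    c=r.camera(n); cv2.imwrite(f"pics/{n}1.png",c["frame"]); np.savez(f"{n}1.npz",P=cloud(c),F=c["frame"])
    for l in("turntable","mark","spoke","insulator","rail","push_bar","carriage"):
        print(n,l,[(np.round(x["box"]).tolist(),round(x["score"],2)) for x in r.recognise(n,l)[:3]])
E
```

```text
[ 150.16023266 -605.89373717  230.14215198] [ 9.92638084e-01  1.21112973e-01 -2.11584468e-05 -1.13211225e-03] 0.0
top turntable [([288.0, 122.0, 110.0, 111.0], 0.74), ([172.0, 187.0, 71.0, 55.0], 0.55)]
top mark [([289.0, 124.0, 110.0, 109.0], 0.67)]
top spoke [([289.0, 124.0, 108.0, 108.0], 0.89), ([170.0, 188.0, 75.0, 52.0], 0.69), ([147.0, 187.0, 114.0, 60.0], 0.56)]
top insulator [([329.0, 159.0, 37.0, 35.0], 0.92), ([347.0, 253.0, 37.0, 40.0], 0.8), ([283.0, 252.0, 36.0, 36.0], 0.64)]
top rail [([148.0, 188.0, 115.0, 60.0], 0.94)]
top push_bar [([175.0, 188.0, 68.0, 54.0], 0.66), ([290.0, 121.0, 110.0, 111.0], 0.35)]
top carriage [([174.0, 186.0, 70.0, 55.0], 0.69), ([198.0, 112.0, 31.0, 27.0], 0.62)]
scene turntable [([249.0, 166.0, 103.0, 73.0], 0.69)]
scene mark [([250.0, 162.0, 102.0, 70.0], 0.7), ([366.0, 197.0, 115.0, 82.0], 0.28)]
scene spoke [([246.0, 166.0, 103.0, 65.0], 0.76), ([329.0, 260.0, 35.0, 50.0], 0.56)]
scene insulator [([364.0, 154.0, 35.0, 49.0], 0.86), ([338.0, 135.0, 22.0, 45.0], 0.7), ([280.0, 150.0, 32.0, 52.0], 0.57)]
scene rail [([368.0, 193.0, 109.0, 89.0], 0.93)]
scene push_bar [([381.0, 196.0, 70.0, 68.0], 0.88)]
scene carriage [([378.0, 198.0, 73.0, 65.0], 0.68), ([248.0, 165.0, 104.0, 70.0], 0.51)]
```

View pics/top1.png

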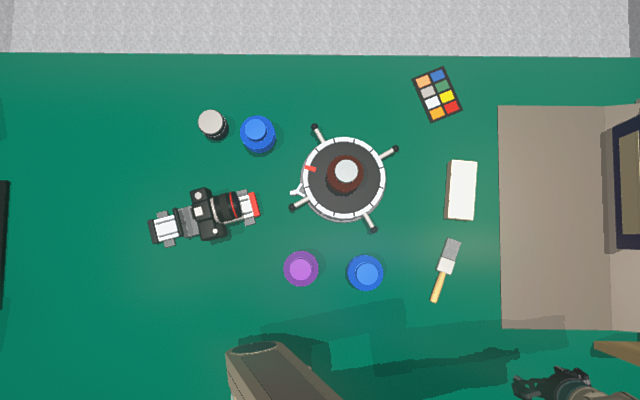

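View pics/scene1.png

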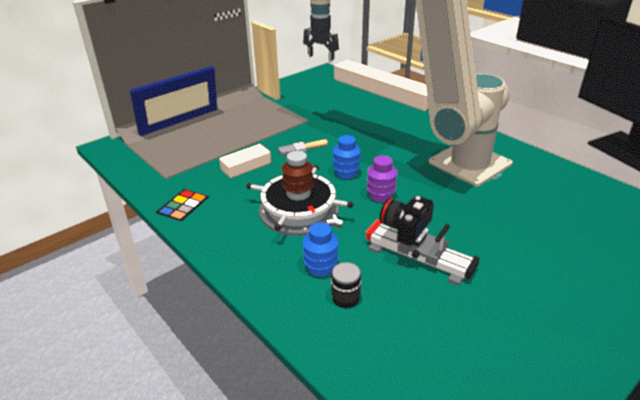

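Run:
```python
from h import *
d=np.load("top1.npz");P=d["P"];F=d["F"]
for n,(u,v) in dict(tableref=(100,100),ball1=(315,128),ball2=(396,150),ball3=(374,229),ball4=(293,207),mark=(310,168),ins=(346,171),tip=(293,191),redstop=(253,204),blackend=(154,232),cam=(205,205),purple=(300,268),blue=(366,272),blue2=(257,133)).items(): print(n,np.round(P[v,u]))
# disc rim fit: white pixels at z~60-70 near table
b,g,rr=[F[...,i].astype(int) for i in range(3)]
z=P[...,2]; roi=np.zeros(z.shape,bool); roi[115:240,280:405]=1
w=roi&(z>52)&(z<75)&(b>150)&(g>150)
q=P[w][:,:2]; A=np.c_[2*q,np.ones(len(q))]; 
for _ in range(4):
    s=np.linalg.lstsq(np.c_[2*q,np.ones(len(q))],(q**2).sum(1),rcond=None)[0]; c=s[:2]; rad=np.sqrt(s[2]+c@c); e=abs(np.linalg.norm(q-c,axis=1)-rad); q=q[e<max(6,np.percentile(e,85))]
print("disc",c,rad,len(q))
m=roi&(rr>150)&(g<80)&(b<80)&(z<80); mm=P[m].mean(0); print("mark",mm,m.sum(),np.degrees(np.arctan2(*(mm[:2]-c)[::-1])))
t=np.linalg.norm(P[...,:2]-c,axis=-1)
s=roi&(z>45)&(z<75)&(t>150)&(t<175); 
a=np.degrees(np.arctan2(P[...,1]-c[1],P[...,0]-c[0]))
for k in range(-180,180,10):
    n=s&(a>=k)&(a<k+10)
    if n.sum()>2: print("ball",k,n.sum(),P[n].mean(0).round(),a[n].mean().round(1))
p=roi&(z>12)&(z<30)&(t>125)&(t<155)&(b>150); print("ptr",p.sum(),P[p].mean(0),a[p].mean())
m=(rr>150)&(g<80)&(b<80); m[:,:245]=0;m[:,262:]=0; m[:190]=0;m[222:]=0; print("stop",P[m].mean(0))
cv2.imwrite("pics/c.png",np.hstack([cv2.resize(F[110:260,140:410],None,fx=2.9,fy=2.9,interpolation=2)]))
```

```text
tableref [835. 510.  -2.]
ball1 [ 745. -107.   64.]
ball2 [ 687. -325.   64.]
ball3 [ 474. -266.   70.]
ball4 [530. -51.  71.]
mark [635. -95.  70.]
ins [ 611. -183.  195.]
tip [577. -48.  24.]
redstop [539.  60.  40.]
blackend [459. 326.  43.]
cam [527. 163. 165.]
purple [373. -73. 129.]
blue [ 365. -239.  127.]
blue2 [716.  42. 128.]
disc [ 612.2011452  -184.46252872] 104.12602628533489 970
mark [629.93593974 -94.60910034  67.17395775] 1 78.8347728945275
ball -160 21 [ 473. -260.   64.] -151.4
ball -150 23 [ 476. -268.   65.] -148.4
ball -70 19 [ 689. -324.   65.] -61.3
ball -60 22 [ 695. -319.   66.] -58.3
ball 20 18 [ 752. -108.   65.] 28.7
ball 30 25 [ 747. -101.   64.] 31.7
ball 110 19 [536. -44.  66.] 118.6
ball 120 25 [528. -48.  65.] 121.8
ptr 47 [576.53028983 -52.58482092  19.47485821] 105.1333739852259
stop [536.20885207  51.44466328  37.58583165]
```

View pics/c.png

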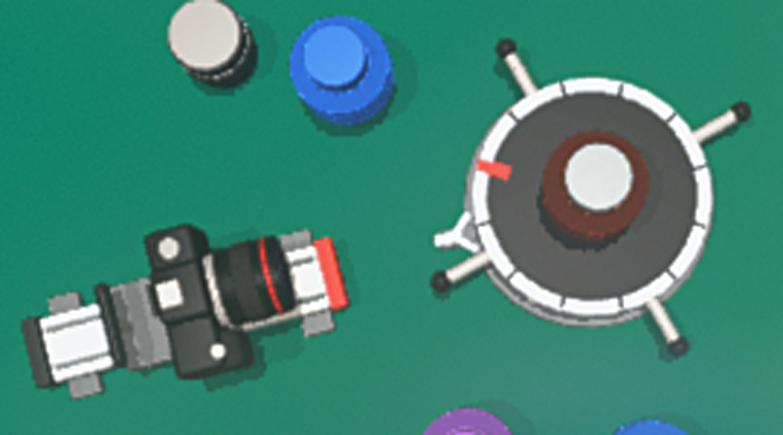

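```bash
cat >> h.py <<'E'
def plan(p,xang=None,n=20,start=None):
    s=r.sense(); q=R.from_quat(s["ee_rot"]); p0=np.array(s["position"])
    X=q.as_matrix()[:,0]; a0=np.degrees(np.arctan2(X[1],X[0])); 
    tz=0 if xang is None else -np.radians((xang-a0+180)%360-180)
    az=round(tz/n/.08,2); d=(np.array(p)-p0)/n; M=q.as_matrix(); out=[]
    for i in range(n):
        v=M.T@d/20; out.append([*np.round(v,2),0,0,az]); M=M@R.from_rotvec([0,0,az*.08]).as_matrix()
    print("a0",a0.round(1),"max",np.abs(out).max()); print([float(x)+0 for x in np.ravel(out)])
E
python3 - <<'E'
from h import *
c=r.camera("wrist"); print(np.round(c["T_tool_cam"],2), r.sense()["joints"])
P=np.load("top1.npz")["P"]; F=np.load("top1.npz")["F"]
z=P[...,2]; roi=np.zeros(z.shape,bool); roi[185:250,145:262]=1
# rail axis: points at z 30-48
m=roi&(z>28)&(z<48); q=P[m][:,:2]; b=cv2.minAreaRect(q.astype(np.float32)); print("rail",b)
dr=np.array([537-459,52-326.]);dr/=np.linalg.norm(dr);print(dr)
m=roi&(z>95)&(z<118); q=P[m]; s=q[:,:2]@dr; k=s<s.min()+16; print("bar?",q[k].mean(0),k.sum(),q[k].min(0),q[k].max(0))
print(P[221,176:186].round())
plan([646,-314,231],-55,30)
E
```

```text
[[  -0.     -0.95   -0.31   80.77]
 [   1.     -0.     -0.     -0.65]
 [  -0.     -0.31    0.95 -142.76]
 [   0.      0.      0.      1.  ]] [-1.43138205e+00  2.76387034e-01 -2.63727022e-02  1.26799645e+00
  2.27681299e-05  1.46738992e+00]
rail ((500.8937683105469, 195.51156616210938), (81.26285552978516, 301.03863525390625), 15.785035133361816)
[ 0.27379378 -0.96178842]
bar? [486.16038094 244.23731999 109.98525065] 160 [449.44916061 230.56883877  95.58598725] [524.47113223 260.0512818  117.47276952]
[[488. 249. 108.]
 [488. 245. 113.]
 [488. 242. 115.]
 [488. 241. 111.]
 [488. 239. 107.]
 [488. 240.  94.]
 [489. 239.  87.]
 [489. 241.  72.]
 [490. 240.  63.]
 [490. 241.  52.]]
a0 13.9 max 0.95
[0.92, -0.27, 0.0, 0.0, 0.0, 0.5, 0.91, -0.31, 0.0, 0.0, 0.0, 0.5, 0.89, -0.35, 0.0, 0.0, 0.0, 0.5, 0.88, -0.38, 0.0, 0.0, 0.0, 0.5, 0.86, -0.42, 0.0, 0.0, 0.0, 0.5, 0.85, -0.45, 0.0, 0.0, 0.0, 0.5, 0.83, -0.49, 0.0, 0.0, 0.0, 0.5, 0.81, -0.52, 0.0, 0.0, 0.0, 0.5, 0.79, -0.55, 0.0, 0.0, 0.0, 0.5, 0.76, -0.58, 0.0, 0.0, 0.0, 0.5, 0.74, -0.61, 0.0, 0.0, 0.0, 0.5, 0.71, -0.64, 0.0, 0.0, 0.0, 0.5, 0.69, -0.67, 0.0, 0.0, 0.0, 0.5, 0.66, -0.7, 0.0, 0.0, 0.0, 0.5, 0.63, -0.72, 0.0, 0.0, 0.0, 0.5, 0.6, -0.75, 0.0, 0.0, 0.0, 0.5, 0.57, -0.77, 0.0, 0.0, 0.0, 0.5, 0.54, -0.79, 0.0, 0.0, 0.0, 0.5, 0.51, -0.81, 0.0, 0.0, 0.0, 0.5, 0.48, -0.83, 0.0, 0.0, 0.0, 0.5, 0.44, -0.85, 0.0, 0.0, 0.0, 0.5, 0.41, -0.87, 0.0, 0.0, 0.0, 0.5, 0.37, -0.88, 0.0, 0.0, 0.0, 0.5, 0.34, -0.9, 0.0, 0.0, 0.0, 0.5, 0.3, -0.91, 0.0, 0.0, 0.0, 0.5, 0.27, -0.92, 0.0, 0.0, 0.0, 0.5, 0.23, -0.93, 0.0, 0.0, 0.0, 0.5, 0.19, -0.94, 0.0, 0.0, 0.0, 0.5, 0.15, -0.95, 0.0, 0.0, 0.0, 0.5, 0.12, -0.95, 0.0, 0.0, 0.0, 0.5]
```

Call:
apply_moves(grip=-1, steps=[0.92, -0.27, 0, 0, 0, 0.5, 0.91, -0.31, 0, 0, 0, 0.5, 0.89, -0.35, 0, 0, 0, 0.5, 0.88, -0.38, 0, 0, 0, 0.5, 0.86, -0.42, 0, 0, 0, 0.5, 0.85, -0.45, 0, 0, 0, 0.5, 0.83, -0.49, 0, 0, 0, 0.5, 0.81, -0.52, 0, 0, 0, 0.5, 0.79, -0.55, 0, 0, 0, 0.5, 0.76, -0.58, 0, 0, 0, 0.5, 0.74, -0.61, 0, 0, 0, 0.5, 0.71, -0.64, 0, 0, 0, 0.5, 0.69, -0.67, 0, 0, 0, 0.5, 0.66, -0.7, 0, 0, 0, 0.5, 0.63, -0.72, 0, 0, 0, 0.5, 0.6, -0.75, 0, 0, 0, 0.5, 0.57, -0.77, 0, 0, 0, 0.5, 0.54, -0.79, 0, 0, 0, 0.5, 0.51, -0.81, 0, 0, 0, 0.5, 0.48, -0.83, 0, 0, 0, 0.5])

```text
time: 3.35
position: [481.1, -411.2, 231.3]
ee_rot: [0.961, -0.276, 0.0, 0.0]
contact_force: [0.1, -0.7, 0.2]
grip_width: 0.0
grasp_force: 0.0
```

Call:
apply_moves(steps=[0.44, -0.85, 0, 0, 0, 0.5, 0.41, -0.87, 0, 0, 0, 0.5, 0.37, -0.88, 0, 0, 0, 0.5, 0.34, -0.9, 0, 0, 0, 0.5, 0.3, -0.91, 0, 0, 0, 0.5, 0.27, -0.92, 0, 0, 0, 0.5, 0.23, -0.93, 0, 0, 0, 0.5, 0.19, -0.94, 0, 0, 0, 0.5, 0.15, -0.95, 0, 0, 0, 0.5, 0.12, -0.95, 0, 0, 0, 0.5, 0, 0, 0, 0, 0, 0, 0, 0, 0, 0, 0, 0])

```text
time: 4.85
position: [562.7, -390.9, 235.8]
ee_rot: [0.932, -0.361, 0.011, -0.043]
contact_force: [0.4, 0.3, -0.5]
grip_width: -0.001
grasp_force: 0.0
```

Run:
```python
from h import *
s=r.sense();p=np.array(s["position"]);c=np.array([612.2,-184.5]);d=p[:2]-c
print(p,s["time"],np.linalg.norm(d),np.degrees(np.arctan2(d[1],d[0])),s["contact_force"])
w=r.camera("wrist");cv2.imwrite("pics/w1.png",w["frame"])
a=np.radians(-75.5);plan([c[0]+134*np.cos(a),c[1]+134*np.sin(a),42],-55,10)
```

```text
[ 562.7449033  -390.94764996  235.80464895] 4.85 212.28857426402496 -103.47149946347218 [ 0.41575716  0.31115656 -0.47272169]
a0 -42.3 max 1.01
[0.06, -0.48, 1.01, 0.0, 0.0, 0.28, 0.05, -0.48, 1.01, 0.0, 0.0, 0.28, 0.04, -0.48, 1.01, 0.0, 0.0, 0.28, 0.03, -0.48, 1.01, 0.0, 0.0, 0.28, 0.02, -0.48, 1.01, 0.0, 0.0, 0.28, 0.01, -0.48, 1.01, 0.0, 0.0, 0.28, 0.0, -0.48, 1.01, 0.0, 0.0, 0.28, -0.01, -0.48, 1.01, 0.0, 0.0, 0.28, -0.03, -0.48, 1.01, 0.0, 0.0, 0.28, -0.04, -0.48, 1.01, 0.0, 0.0, 0.28]
```

View pics/w1.png

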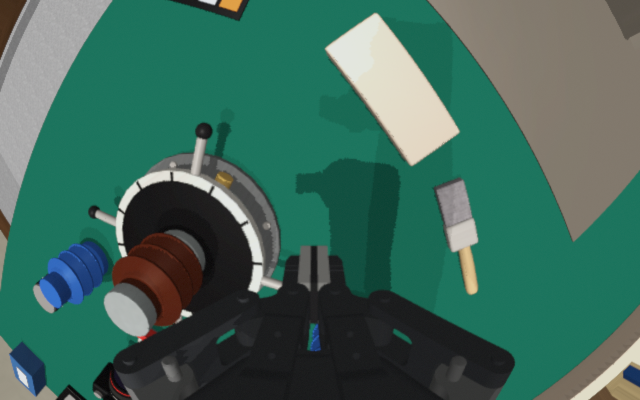

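Run:
```python
from h import *
s=r.sense();print(np.round(s["joints"],3), R.from_quat(s["ee_rot"]).as_matrix().round(3))
```

```text
[-0.739  0.385  0.129  1.327  0.088  3.141] [[ 0.74  -0.671  0.051]
 [-0.673 -0.736  0.073]
 [-0.011 -0.088 -0.996]]
```

```bash
cat >> h.py <<'E'
def plan6(p,xang,n=20):
    s=r.sense(); q=R.from_quat(s["ee_rot"]); a=np.radians(xang)
    T=R.from_matrix(np.array([[np.cos(a),np.sin(a),0],[np.sin(a),-np.cos(a),0],[0,0,-1]]))
    w=np.round((q.inv()*T).as_rotvec()/n/.08,2); d=(np.array(p)-s["position"])/n; out=[]
    for i in range(n):
        out.append([*np.round(q.inv().apply(d)/20,2),*w]); q=q*R.from_rotvec(w*.08)
    print("max",np.abs(out).max(),"n",n); print([float(x)+0 for x in np.ravel(out)])
E
python3 - <<'E'
from h import *
c=np.array([612.2,-184.5]);a=np.radians(-74)
plan6([c[0]+132*np.cos(a),c[1]+132*np.sin(a),200],36,18)
E
```

```text
max 0.95 n 18
[0.03, -0.31, 0.13, -0.06, -0.04, -0.95, 0.05, -0.31, 0.13, -0.06, -0.04, -0.95, 0.08, -0.31, 0.12, -0.06, -0.04, -0.95, 0.1, -0.3, 0.12, -0.06, -0.04, -0.95, 0.12, -0.29, 0.12, -0.06, -0.04, -0.95, 0.15, -0.28, 0.12, -0.06, -0.04, -0.95, 0.17, -0.27, 0.12, -0.06, -0.04, -0.95, 0.19, -0.26, 0.11, -0.06, -0.04, -0.95, 0.21, -0.24, 0.11, -0.06, -0.04, -0.95, 0.23, -0.23, 0.11, -0.06, -0.04, -0.95, 0.24, -0.21, 0.11, -0.06, -0.04, -0.95, 0.26, -0.19, 0.11, -0.06, -0.04, -0.95, 0.27, -0.17, 0.11, -0.06, -0.04, -0.95, 0.29, -0.15, 0.1, -0.06, -0.04, -0.95, 0.3, -0.13, 0.1, -0.06, -0.04, -0.95, 0.31, -0.11, 0.1, -0.06, -0.04, -0.95, 0.31, -0.09, 0.1, -0.06, -0.04, -0.95, 0.32, -0.06, 0.1, -0.06, -0.04, -0.95]
```

Call:
apply_moves(steps=[0.03, -0.31, 0.13, -0.06, -0.04, -0.95, 0.05, -0.31, 0.13, -0.06, -0.04, -0.95, 0.08, -0.31, 0.12, -0.06, -0.04, -0.95, 0.1, -0.3, 0.12, -0.06, -0.04, -0.95, 0.12, -0.29, 0.12, -0.06, -0.04, -0.95, 0.15, -0.28, 0.12, -0.06, -0.04, -0.95, 0.17, -0.27, 0.12, -0.06, -0.04, -0.95, 0.19, -0.26, 0.11, -0.06, -0.04, -0.95, 0.21, -0.24, 0.11, -0.06, -0.04, -0.95, 0.23, -0.23, 0.11, -0.06, -0.04, -0.95, 0.24, -0.21, 0.11, -0.06, -0.04, -0.95, 0.26, -0.19, 0.11, -0.06, -0.04, -0.95, 0.27, -0.17, 0.11, -0.06, -0.04, -0.95, 0.29, -0.15, 0.1, -0.06, -0.04, -0.95, 0.3, -0.13, 0.1, -0.06, -0.04, -0.95, 0.31, -0.11, 0.1, -0.06, -0.04, -0.95, 0.31, -0.09, 0.1, -0.06, -0.04, -0.95, 0.32, -0.06, 0.1, -0.06, -0.04, -0.95])

```text
time: 7.15
position: [649.0, -311.4, 200.0]
ee_rot: [0.95, 0.311, -0.004, 0.001]
contact_force: [-0.3, -0.0, -0.2]
grip_width: 0.001
grasp_force: 0.0
```

Run:
```python
from h import *
s=r.sense();p=np.array(s["position"]);c=np.array([612.2,-184.5]);d=p[:2]-c
print(p,s["time"],np.linalg.norm(d),np.degrees(np.arctan2(d[1],d[0])),s["joints"])
a=np.radians(-76)
plan6([c[0]+132*np.cos(a),c[1]+132*np.sin(a),42],36,9)
w=r.camera("wrist");cv2.imwrite("pics/w2.png",w["frame"])
```

```text
[ 649.02270977 -311.40722256  199.97766028] 7.15 132.14142080970728 -73.81967248218645 [-0.53441333  0.46292281  0.17185252  1.28289661 -0.00658028  1.9739094 ]
max 0.88 n 9
[-0.02, -0.01, 0.88, 0.0, 0.01, 0.01, -0.02, -0.01, 0.88, 0.0, 0.01, 0.01, -0.02, -0.01, 0.88, 0.0, 0.01, 0.01, -0.02, -0.01, 0.88, 0.0, 0.01, 0.01, -0.02, -0.01, 0.88, 0.0, 0.01, 0.01, -0.02, -0.01, 0.88, 0.0, 0.01, 0.01, -0.02, -0.01, 0.88, 0.0, 0.01, 0.01, -0.02, -0.01, 0.88, 0.0, 0.01, 0.01, -0.03, -0.01, 0.88, 0.0, 0.01, 0.01]
```

View pics/w2.png

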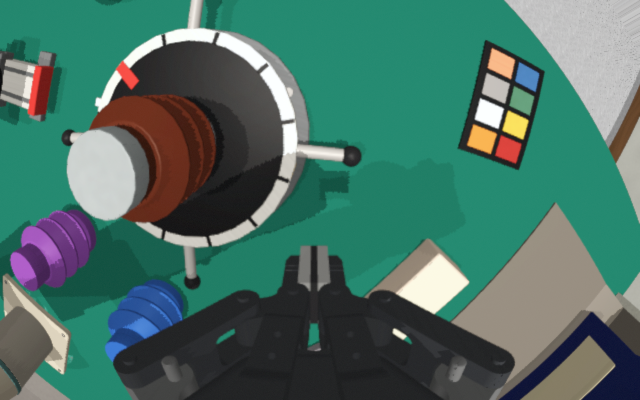

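Call:
apply_moves(steps=[-0.02, -0.01, 0.88, 0, 0.01, 0.01, -0.02, -0.01, 0.88, 0, 0.01, 0.01, -0.02, -0.01, 0.88, 0, 0.01, 0.01, -0.02, -0.01, 0.88, 0, 0.01, 0.01, -0.02, -0.01, 0.88, 0, 0.01, 0.01, -0.02, -0.01, 0.88, 0, 0.01, 0.01, -0.02, -0.01, 0.88, 0, 0.01, 0.01, -0.02, -0.01, 0.88, 0, 0.01, 0.01, -0.03, -0.01, 0.88, 0, 0.01, 0.01])

```text
time: 8.32
position: [644.3, -313.0, 40.6]
ee_rot: [0.952, 0.307, 0.0, -0.0]
contact_force: [0.2, -0.6, -0.4]
grip_width: 0.001
grasp_force: 0.0
```

Call:
apply_moves(steps=[0.13, 0.04, 0, 0, 0, 0, 0.13, 0.04, 0, 0, 0, 0, 0.13, 0.04, 0, 0, 0, 0, 0.13, 0.04, 0, 0, 0, 0, 0.13, 0.04, 0, 0, 0, 0, 0.13, 0.04, 0, 0, 0, 0, 0.13, 0.04, 0, 0, 0, 0, 0.13, 0.04, 0, 0, 0, 0, 0.13, 0.04, 0, 0, 0, 0, 0.13, 0.04, 0, 0, 0, 0])

```text
time: 9.57
position: [666.0, -305.2, 41.5]
ee_rot: [0.952, 0.306, -0.005, -0.0]
contact_force: [-12.1, -3.0, 6.9]
grip_width: -0.003
grasp_force: 6.0
```

```bash
cat >> h.py <<'E'
def st():
    s=r.sense();p=np.array(s["position"]);c=np.array([612.2,-184.5]);d=p[:2]-c
    print(p.round(1),s["time"],"r",np.linalg.norm(d).round(1),"ang",np.degrees(np.arctan2(d[1],d[0])).round(1),np.round(s["contact_force"],1))
E
python3 -c "
from h import *
st()"
```

```text
[ 666.  -305.2   41.5] 9.575 r 132.2 ang -66.0 [-12.1  -3.    6.9]
```

Run:
```python
from h import *
w=r.camera("wrist");c=r.camera("top");st()
cv2.imwrite("pics/m.png",np.hstack([w["frame"][60:400,60:440],cv2.resize(c["frame"][110:250,275:415],(340,340),interpolation=2)]))
```

```text
[ 665.8 -305.3   41.5] 9.675 r 132.2 ang -66.1 [-10.6  -2.4   5.3]
```

View pics/m.png

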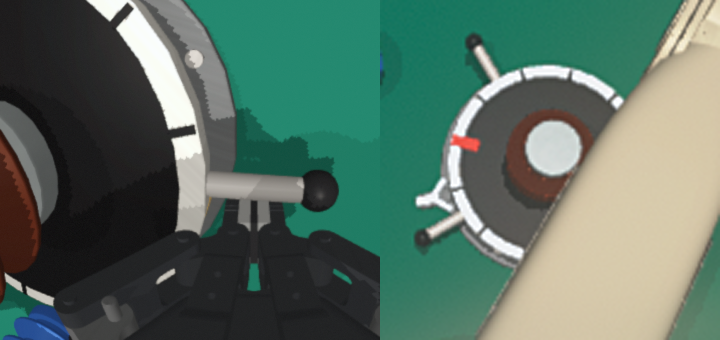

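Call:
apply_moves(steps=[-0.2, 0, 0, 0, 0, 0, 0, 0.1, -0.2, 0, 0, 0, 0, 0.05, -0.2, 0, 0, 0, 0, 0, 0, 0, 0, 0])

```text
time: 10.18
position: [667.0, -309.3, 49.0]
ee_rot: [0.952, 0.306, -0.002, -0.001]
contact_force: [-5.8, -2.2, -1.4]
grip_width: 0.0
grasp_force: 2.9
```

Call:
apply_moves(steps=[0.1, 0.01, 0, 0, 0, 0, 0.1, 0.01, 0, 0, 0, 0, 0.1, 0.01, 0, 0, 0, 0, 0, 0, 0, 0, 0, 0])

```text
time: 10.68
position: [672.0, -306.5, 49.0]
ee_rot: [0.952, 0.306, -0.002, -0.0]
contact_force: [-6.4, -2.3, -1.0]
grip_width: 0.0
grasp_force: 3.2
```

```bash
python3 -c "
from h import *
st()"
```

```text
[ 672.  -306.5   49. ] 10.675 r 135.8 ang -63.9 [-6.4 -2.3 -1. ]
```

Call:
apply_moves(steps=[0.11, 0.01, 0, 0, 0, 0, 0.11, 0.01, 0, 0, 0, 0, 0.11, 0.01, 0, 0, 0, 0, 0.11, 0.01, 0, 0, 0, 0, 0.11, 0.01, 0, 0, 0, 0, 0.11, 0.01, 0, 0, 0, 0, 0.11, 0.01, 0, 0, 0, 0, 0.11, 0.01, 0, 0, 0, 0])

```text
time: 11.68
position: [688.1, -296.7, 49.3]
ee_rot: [0.952, 0.307, -0.001, -0.001]
contact_force: [-5.2, -0.3, -0.8]
grip_width: -0.001
grasp_force: 1.8
```

```bash
python3 -c "
from h import *
st()"
```

```text
[ 688.1 -296.7   49.3] 11.675 r 135.5 ang -55.9 [-5.2 -0.3 -0.8]
```

Rotation is about 11.5°; continue slowly past halfway.

Call:
apply_moves(steps=[0.11, 0, 0, 0, 0, 0, 0.11, 0, 0, 0, 0, 0, 0.11, 0, 0, 0, 0, 0, 0.11, 0, 0, 0, 0, 0])

```text
time: 12.18
position: [696.8, -292.0, 50.1]
ee_rot: [0.952, 0.307, 0.0, 0.0]
contact_force: [-2.3, -0.7, -0.3]
grip_width: 0.001
grasp_force: 1.2
```

```bash
python3 -c "
from h import *
st()"
```

```text
[ 696.8 -292.    50.1] 12.175 r 136.8 ang -51.8 [-2.3 -0.7 -0.3]
```

Call:
apply_moves(steps=[0.1, -0.01, 0, 0, 0, 0, 0.1, -0.01, 0, 0, 0, 0, 0, 0, 0, 0, 0, 0])

```text
time: 12.55
position: [700.1, -289.3, 50.1]
ee_rot: [0.952, 0.307, 0.001, 0.0]
contact_force: [-1.2, -0.6, 0.2]
grip_width: 0.002
grasp_force: 0.4
```

```bash
python3 -c "
from h import *
st()"
```

```text
[ 700.1 -289.3   50.1] 12.55 r 136.8 ang -50.0 [-1.2 -0.6  0.2]
```

```bash
cat >> h.py <<'E'
def mark():
    c=r.camera("top");P=cloud(c);F=c["frame"].astype(int)
    C=np.array([612.2,-184.5]);t=np.linalg.norm(P[...,:2]-C,axis=-1);z=P[...,2]
    a=np.degrees(np.arctan2(P[...,1]-C[1],P[...,0]-C[0]))
    m=(F[...,2]>130)&(F[...,1]<100)&(F[...,0]<100)&(t>70)&(t<115)&(z>55)&(z<80)&(F[...,2]-F[...,1]>90)
    print("mark",m.sum(),a[m].mean(),t[m].mean())
    s=(z>45)&(z<75)&(t>150)&(t<175)
    for k in (20,110):
        n=s&(a>k)&(a<k+70); print("ball",n.sum(),a[n].mean())
    return c
E
python3 -c "
from h import *
mark()"
```

```text
mark 47 92.39900595164531 91.2500780496655
ball 42 47.463580906884715
ball 46 137.24212917798823
```

Call:
apply_moves(steps=[0.1, -0.01, 0, 0, 0, 0, 0.1, -0.01, 0, 0, 0, 0, 0.1, -0.01, 0, 0, 0, 0, 0, 0, 0, 0, 0, 0])

```text
time: 13.1
position: [704.3, -285.1, 49.9]
ee_rot: [0.952, 0.307, 0.001, -0.0]
contact_force: [0.3, -0.5, 0.4]
grip_width: 0.0
grasp_force: 0.1
```

```bash
python3 -c "
from h import *
st();mark()"
```

```text
[ 704.3 -285.1   49.9] 13.1 r 136.4 ang -47.5 [ 0.3 -0.5  0.4]
mark 41 94.9042155486351 91.4719252079913
ball 44 50.17957783782605
ball 44 139.9247260821483
```

Call:
apply_moves(steps=[0, 0, 0, 0, 0, 0, 0, 0, 0, 0, 0, 0, 0, 0, 0, 0, 0, 0])

```text
time: 13.52
position: [703.8, -285.3, 49.7]
ee_rot: [0.952, 0.307, 0.0, -0.0]
contact_force: [1.2, 0.2, 0.5]
grip_width: -0.0
grasp_force: 0.0
```

```bash
python3 -c "
from h import *
st();mark()"
```

```text
[ 703.8 -285.3   49.7] 13.525 r 136.2 ang -47.8 [1.2 0.2 0.5]
mark 41 94.93283814548799 91.47103812495853
ball 42 50.17632302276551
ball 43 139.73889493300598
```

Call:
apply_moves(steps=[0.1, -0.01, 0, 0, 0, 0, 0.1, -0.01, 0, 0, 0, 0, 0, 0, 0, 0, 0, 0])

```text
time: 13.95
position: [707.0, -282.4, 49.7]
ee_rot: [0.952, 0.307, 0.0, -0.0]
contact_force: [-0.4, -0.5, 0.2]
grip_width: 0.003
grasp_force: 0.0
```

```bash
python3 -c "
from h import *
st();c=mark();w=r.camera('wrist')
cv2.imwrite('pics/m2.png',np.hstack([w['frame'][60:400,60:440],cv2.resize(c['frame'][110:250,275:415],(340,340),interpolation=2)]))"
```

```text
[ 707.  -282.4   49.7] 13.95 r 136.3 ang -45.9 [-0.4 -0.5  0.2]
mark 42 96.60947413479592 91.5499222054326
ball 43 51.68521785934354
ball 43 141.5897472021271
```

View pics/m2.png

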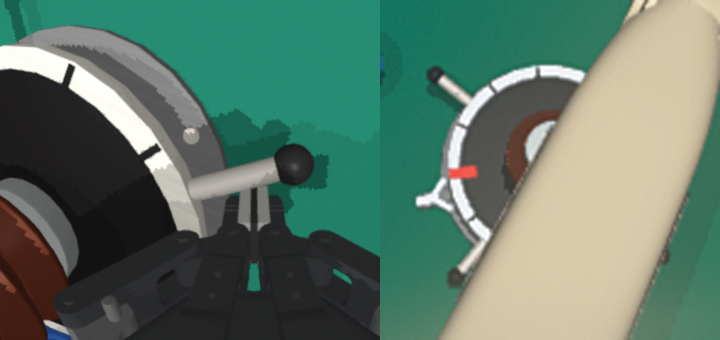

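Call:
apply_moves(steps=[0.1, -0.02, 0, 0, 0, 0, 0.1, -0.02, 0, 0, 0, 0, 0, 0, 0, 0, 0, 0, 0, 0, 0, 0, 0, 0])

```text
time: 14.55
position: [709.6, -279.6, 49.7]
ee_rot: [0.952, 0.307, 0.0, -0.0]
contact_force: [-0.3, 0.9, -0.6]
grip_width: 0.001
grasp_force: 0.0
```

```bash
python3 -c "
from h import *
st();mark()"
```

```text
[ 709.6 -279.6   49.7] 14.55 r 136.1 ang -44.3 [-0.3  0.9 -0.6]
mark 40 98.5944780165986 91.52031393636764
ball 43 53.69518032510541
ball 28 142.33932326563277
```

Call:
apply_moves(steps=[0.1, -0.02, 0, 0, 0, 0, 0.1, -0.02, 0, 0, 0, 0, 0.1, -0.02, 0, 0, 0, 0, 0, 0, 0, 0, 0, 0, 0, 0, 0, 0, 0, 0])

```text
time: 15.22
position: [713.7, -275.2, 49.7]
ee_rot: [0.952, 0.307, -0.0, -0.0]
contact_force: [-0.4, 0.4, -0.2]
grip_width: -0.0
grasp_force: 0.0
```

```bash
python3 -c "
from h import *
st();mark()"
```

```text
[ 713.7 -275.2   49.7] 15.225 r 136.1 ang -41.8 [-0.4  0.4 -0.2]
mark 43 105.5791897975124 91.6865390589324
ball 44 60.665920922845196
ball 0 nanh.py:36: RuntimeWarning: Mean of empty slice.
  n=s&(a>k)&(a<k+70); print("ball",n.sum(),a[n].mean())
  ret = ret.dtype.type(ret / rcount)
```

Call:
apply_moves(steps=[-0.5, 0, 0, 0, 0, 0, 0, 0, -1, 0, 0, 0, 0, 0, -1, 0, 0, 0, 0, 0, -1, 0, 0, 0, 0, 0, -1, 0, 0, 0, 0, 0, -1, 0, 0, 0, 0, 0, -1, 0, 0, 0, 0, 0, -1, 0, 0, 0, 0, 0, -1, 0, 0, 0, 0, 0, -1, 0, 0, 0, 0, 0, -1, 0, 0, 0, 0, 0, -1, 0, 0, 0, 0, 0, -1, 0, 0, 0])

```text
time: 16.9
position: [705.5, -281.1, 291.0]
ee_rot: [0.952, 0.307, -0.0, -0.0]
contact_force: [-1.6, 0.2, -0.5]
grip_width: -0.002
grasp_force: 0.0
```

```bash
python3 -c "
from h import *
st();mark();plan6([475,287,270],105.8,36)"
```

```text
[ 705.5 -281.1  291. ] 16.9 r 134.3 ang -46.0 [-1.6  0.2 -0.5]
mark 42 105.5181079361872 91.82875494962146
ball 44 60.639902786740635
ball 0 nan
max 0.84 n 36
[0.2, -0.83, 0.03, 0.0, 0.0, -0.42, 0.23, -0.82, 0.03, 0.0, 0.0, -0.42, 0.25, -0.81, 0.03, 0.0, 0.0, -0.42, 0.28, -0.8, 0.03, 0.0, 0.0, -0.42, 0.31, -0.79, 0.03, 0.0, 0.0, -0.42, 0.34, -0.78, 0.03, 0.0, 0.0, -0.42, 0.36, -0.77, 0.03, 0.0, 0.0, -0.42, 0.39, -0.76, 0.03, 0.0, 0.0, -0.42, 0.41, -0.75, 0.03, 0.0, 0.0, -0.42, 0.44, -0.73, 0.03, 0.0, 0.0, -0.42, 0.46, -0.72, 0.03, 0.0, 0.0, -0.42, 0.49, -0.7, 0.03, 0.0, 0.0, -0.42, 0.51, -0.68, 0.03, 0.0, 0.0, -0.42, 0.53, -0.67, 0.03, 0.0, 0.0, -0.42, 0.55, -0.65, 0.03, 0.0, 0.0, -0.42, 0.58, -0.63, 0.03, 0.0, 0.0, -0.42, 0.6, -0.61, 0.03, 0.0, 0.0, -0.42, 0.62, -0.59, 0.03, 0.0, 0.0, -0.42, 0.64, -0.57, 0.03, 0.0, 0.0, -0.42, 0.65, -0.55, 0.03, 0.0, 0.0, -0.42, 0.67, -0.52, 0.03, 0.0, 0.0, -0.42, 0.69, -0.5, 0.03, 0.0, 0.0, -0.42, 0.71, -0.48, 0.03, 0.0, 0.0, -0.42, 0.72, -0.45, 0.03, 0.0, 0.0, -0.42, 0.74, -0.43, 0.03, 0.0, 0.0, -0.42, 0.75, -0.4, 0.03, 0.0, 0.0, -0.42, 0.76, -0.38, 0.03, 0.0, 0.0, -0.42, 0.78, -0.35, 0.03, 0.0, 0.0, -0.42, 0.79, -0.33, 0.03, 0.0, 0.0, -0.42, 0.8, -0.3, 0.03, 0.0, 0.0, -0.42, 0.81, -0.27, 0.03, 0.0, 0.0, -0.42, 0.82, -0.25, 0.03, 0.0, 0.0, -0.42, 0.82, -0.22, 0.03, 0.0, 0.0, -0.42, 0.83, -0.19, 0.03, 0.0, 0.0, -0.42, 0.84, -0.16, 0.03, 0.0, 0.0, -0.42, 0.84, -0.13, 0.03, 0.0, 0.0, -0.42]h.py:36: RuntimeWarning: Mean of empty slice.
  n=s&(a>k)&(a<k+70); print("ball",n.sum(),a[n].mean())
  ret = ret.dtype.type(ret / rcount)
```

Call:
apply_moves(steps=[0.2, -0.83, 0, 0, 0, -0.42, 0.23, -0.82, 0, 0, 0, -0.42, 0.25, -0.81, 0, 0, 0, -0.42, 0.28, -0.8, 0, 0, 0, -0.42, 0.31, -0.79, 0, 0, 0, -0.42, 0.34, -0.78, 0, 0, 0, -0.42, 0.36, -0.77, 0, 0, 0, -0.42, 0.39, -0.76, 0, 0, 0, -0.42, 0.41, -0.75, 0, 0, 0, -0.42, 0.44, -0.73, 0, 0, 0, -0.42, 0.46, -0.72, 0, 0, 0, -0.42, 0.49, -0.7, 0, 0, 0, -0.42, 0.51, -0.68, 0, 0, 0, -0.42, 0.53, -0.67, 0, 0, 0, -0.42, 0.55, -0.65, 0, 0, 0, -0.42, 0.58, -0.63, 0, 0, 0, -0.42, 0.6, -0.61, 0, 0, 0, -0.42, 0.62, -0.59, 0, 0, 0, -0.42])

```text
time: 19.2
position: [589.6, 4.3, 289.8]
ee_rot: [0.817, 0.577, 0.0, -0.0]
contact_force: [-0.2, 0.5, 0.3]
grip_width: 0.0
grasp_force: 0.0
```

Call:
apply_moves(steps=[0.64, -0.57, 0.03, 0, 0, -0.42, 0.65, -0.55, 0.03, 0, 0, -0.42, 0.67, -0.52, 0.03, 0, 0, -0.42, 0.69, -0.5, 0.03, 0, 0, -0.42, 0.71, -0.48, 0.03, 0, 0, -0.42, 0.72, -0.45, 0.03, 0, 0, -0.42, 0.74, -0.43, 0.03, 0, 0, -0.42, 0.75, -0.4, 0.03, 0, 0, -0.42, 0.76, -0.38, 0.03, 0, 0, -0.42, 0.78, -0.35, 0.03, 0, 0, -0.42, 0.79, -0.33, 0.03, 0, 0, -0.42, 0.8, -0.3, 0.03, 0, 0, -0.42, 0.81, -0.27, 0.03, 0, 0, -0.42, 0.82, -0.25, 0.03, 0, 0, -0.42, 0.82, -0.22, 0.03, 0, 0, -0.42, 0.83, -0.19, 0.03, 0, 0, -0.42, 0.84, -0.16, 0.03, 0, 0, -0.42, 0.84, -0.13, 0.03, 0, 0, -0.42])

```text
time: 21.45
position: [474.1, 288.8, 279.0]
ee_rot: [0.608, 0.794, 0.0, -0.0]
contact_force: [0.4, 0.1, 0.4]
grip_width: 0.0
grasp_force: 0.0
```

```bash
python3 -c "
from h import *
st();s=r.sense();print(s['joints'].round(2) if hasattr(s['joints'],'round') else s['joints']);plan6([475,287,88],105.8,12)"
```

```text
[474.1 288.8 279. ] 21.45 r 493.0 ang 106.3 [0.4 0.1 0.4]
[ 0.43  0.13 -0.11  1.33  0.    1.74]
max 0.8 n 12
[-0.01, 0.0, 0.8, 0.0, 0.0, -0.01, -0.01, 0.0, 0.8, 0.0, 0.0, -0.01, -0.01, 0.0, 0.8, 0.0, 0.0, -0.01, -0.01, 0.0, 0.8, 0.0, 0.0, -0.01, -0.01, 0.0, 0.8, 0.0, 0.0, -0.01, -0.01, 0.0, 0.8, 0.0, 0.0, -0.01, -0.01, 0.0, 0.8, 0.0, 0.0, -0.01, -0.01, 0.0, 0.8, 0.0, 0.0, -0.01, -0.01, 0.0, 0.8, 0.0, 0.0, -0.01, -0.01, 0.0, 0.8, 0.0, 0.0, -0.01, -0.01, 0.0, 0.8, 0.0, 0.0, -0.01, -0.01, 0.0, 0.8, 0.0, 0.0, -0.01]
```

Call:
apply_moves(steps=[0, 0, 0.8, 0, 0, -0.01, 0, 0, 0.8, 0, 0, -0.01, 0, 0, 0.8, 0, 0, -0.01, 0, 0, 0.8, 0, 0, -0.01, 0, 0, 0.8, 0, 0, -0.01, 0, 0, 0.8, 0, 0, -0.01, 0, 0, 0.8, 0, 0, -0.01, 0, 0, 0.8, 0, 0, -0.01, 0, 0, 0.8, 0, 0, -0.01, 0, 0, 0.8, 0, 0, -0.01, 0, 0, 0.8, 0, 0, -0.01, 0, 0, 0.8, 0, 0, -0.01, 0, 0, 0, 0, 0, 0])

```text
time: 23.08
position: [473.1, 287.1, 85.2]
ee_rot: [0.605, 0.796, -0.002, -0.001]
contact_force: [-0.7, -0.0, -0.2]
grip_width: -0.003
grasp_force: 0.0
```

Call:
apply_moves(steps=[-0.2, 0, 0, 0, 0, 0, -0.2, 0, 0, 0, 0, 0, -0.2, 0, 0, 0, 0, 0, -0.2, 0, 0, 0, 0, 0, -0.15, 0, 0, 0, 0, 0, -0.15, 0, 0, 0, 0, 0, -0.15, 0, 0, 0, 0, 0, -0.15, 0, 0, 0, 0, 0, -0.15, 0, 0, 0, 0, 0, -0.15, 0, 0, 0, 0, 0])

```text
time: 24.32
position: [483.5, 255.1, 87.0]
ee_rot: [0.605, 0.796, 0.0, -0.0]
contact_force: [-0.5, 1.9, 0.7]
grip_width: -0.001
grasp_force: 1.3
```

Call:
apply_moves(steps=[-0.15, 0, 0, 0, 0, 0, -0.15, 0, 0, 0, 0, 0, -0.15, 0, 0, 0, 0, 0, -0.15, 0, 0, 0, 0, 0, -0.15, 0, 0, 0, 0, 0, -0.15, 0, 0, 0, 0, 0, -0.15, 0, 0, 0, 0, 0, -0.15, 0, 0, 0, 0, 0, -0.15, 0, 0, 0, 0, 0, -0.15, 0, 0, 0, 0, 0])

```text
time: 25.58
position: [491.8, 225.9, 87.0]
ee_rot: [0.605, 0.796, 0.0, 0.0]
contact_force: [1.2, 3.0, -0.3]
grip_width: 0.003
grasp_force: 1.3
```

```bash
cat >> h.py <<'E'
def car():
    P=cloud(r.camera("top")); O=np.array([500.9,195.5]); u=np.array([-.272,.962]); n=np.array([.962,.272])
    t=(P[...,:2]-O)@u; l=(P[...,:2]-O)@n; z=P[...,2]
    cam=(abs(l)<90)&(z>130)&(z<175)&(abs(t)<160); tt=t[cam]; print("camera body t",np.percentile(tt,[2,50,98]).round(1))
    pl=(abs(l)<34)&(abs(l)>10)&(z>47)&(z<57)&(abs(t)<140); print("plate t",np.percentile(t[pl],[2,50,98]).round(1),pl.sum())
E
python3 -c "
from h import *
st();car()"
```

```text
[491.8 225.9  87. ] 25.575 r 427.7 ang 106.3 [ 1.2  3.  -0.3]
camera body t [-148.1  -80.1   22.1]
plate t [-38.6  -2.5  16.7] 240
```

Call:
apply_moves(steps=[-0.15, 0, 0, 0, 0, 0, -0.15, 0, 0, 0, 0, 0, -0.15, 0, 0, 0, 0, 0, -0.15, 0, 0, 0, 0, 0, -0.15, 0, 0, 0, 0, 0, -0.15, 0, 0, 0, 0, 0])

```text
time: 26.38
position: [496.7, 208.6, 87.0]
ee_rot: [0.605, 0.796, 0.0, 0.0]
contact_force: [1.1, 2.7, -1.6]
grip_width: 0.002
grasp_force: 1.3
```

Call:
apply_moves(steps=[-0.1, 0, 0, 0, 0, 0, -0.1, 0, 0, 0, 0, 0, -0.1, 0, 0, 0, 0, 0])

```text
time: 26.75
position: [498.2, 202.9, 87.1]
ee_rot: [0.605, 0.796, 0.0, -0.0]
contact_force: [0.9, 2.8, -1.0]
grip_width: -0.002
grasp_force: 1.3
```

Call:
apply_moves(steps=[-0.1, 0, 0, 0, 0, 0, -0.1, 0, 0, 0, 0, 0])

```text
time: 27.0
position: [499.3, 199.0, 87.0]
ee_rot: [0.605, 0.796, 0.0, -0.0]
contact_force: [1.1, 3.8, -0.4]
grip_width: -0.002
grasp_force: 1.3
```

Call:
apply_moves(steps=[-0.1, 0, 0, 0, 0, 0, -0.1, 0, 0, 0, 0, 0, -0.1, 0, 0, 0, 0, 0])

```text
time: 27.38
position: [500.8, 193.2, 87.0]
ee_rot: [0.605, 0.796, 0.0, -0.0]
contact_force: [2.2, 3.0, 0.9]
grip_width: -0.006
grasp_force: 1.3
```

Call:
apply_moves(steps=[-0.1, 0, 0, 0, 0, 0, -0.1, 0, 0, 0, 0, 0])

```text
time: 27.62
position: [501.9, 189.4, 87.1]
ee_rot: [0.605, 0.796, 0.0, -0.0]
contact_force: [1.2, 2.3, -0.7]
grip_width: -0.001
grasp_force: 1.3
```

Call:
apply_moves(steps=[-0.1, 0, 0, 0, 0, 0, -0.1, 0, 0, 0, 0, 0])

```text
time: 27.88
position: [503.0, 185.5, 87.1]
ee_rot: [0.605, 0.796, 0.0, -0.0]
contact_force: [0.6, 3.3, 0.9]
grip_width: -0.001
grasp_force: 1.3
```

Call:
apply_moves(steps=[-0.1, 0, 0, 0, 0, 0, -0.1, 0, 0, 0, 0, 0, -0.1, 0, 0, 0, 0, 0])

```text
time: 28.25
position: [503.6, 183.1, 87.1]
ee_rot: [0.604, 0.797, 0.003, -0.004]
contact_force: [-1.9, 14.3, 1.7]
grip_width: 0.005
grasp_force: 7.4
```

Call:
apply_moves(steps=[-0.1, 0, 0, 0, 0, 0, -0.1, 0, 0, 0, 0, 0])

```text
time: 28.5
position: [503.6, 183.0, 87.2]
ee_rot: [0.603, 0.797, 0.006, -0.007]
contact_force: [-4.0, 25.2, 2.5]
grip_width: -0.0
grasp_force: 12.7
```

```bash
python3 -c "
from h import *
st();c=r.camera('top');d=r.camera('scene');cv2.imwrite('pics/e.png',np.hstack([cv2.resize(c['frame'][170:255,140:270],None,fx=3,fy=3,interpolation=2),cv2.resize(d['frame'][180:290,360:480],(390,255),interpolation=2)]))"
```

```text
[503.6 183.   87.2] 28.5 r 383.2 ang 106.5 [-4.  25.2  2.5]
```

View pics/e.png

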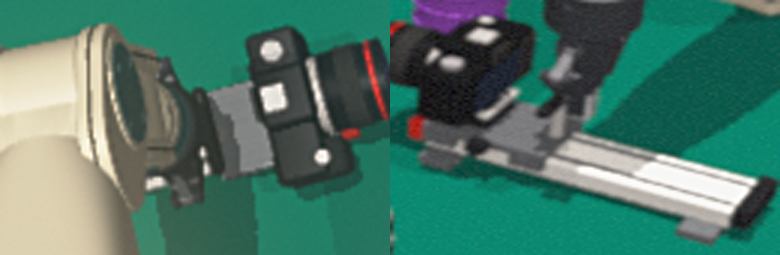

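The image shows the carriage plate at the red stop (scene crop around 420,130), and the force rises with no further travel, so the end is reached. Backing off and lifting clear.

Call:
apply_moves(steps=[0.3, 0, 0, 0, 0, 0, 0.5, 0, 0, 0, 0, 0, 0.7, 0, 0, 0, 0, 0, 0.7, 0, 0, 0, 0, 0, 0, 0, -0.8, 0, 0, 0, 0, 0, -1, 0, 0, 0, 0, 0, -1, 0, 0, 0, 0, 0, -1, 0, 0, 0, 0, 0, -1, 0, 0, 0, 0, 0, -1, 0, 0, 0, 0, 0, -1, 0, 0, 0, 0, 0, -1, 0, 0, 0, 0.5, 0, -0.5, 0, 0, 0, 1, 0, 0, 0, 0, 0, 1, 0, 0, 0, 0, 0, 1, 0, 0, 0, 0, 0, 0, 0, 0, 0, 0, 0])

```text
time: 30.72
position: [473.9, 287.5, 252.2]
ee_rot: [0.604, 0.797, -0.001, -0.0]
contact_force: [0.5, -0.1, -0.2]
grip_width: 0.001
grasp_force: 0.0
```

```bash
python3 -c "
from h import *
st();c=mark();d=r.camera('scene');cv2.imwrite('pics/f.png',np.hstack([cv2.resize(c['frame'][110:260,140:410],None,fx=1.6,fy=1.6,interpolation=2),cv2.resize(d['frame'][130:290,240:480],(360,240),interpolation=2)]))"
```

```text
[473.9 287.5 252.2] 30.725 r 491.8 ang 106.3 [ 0.5 -0.1 -0.2]
mark 19 105.70720657025264 94.21550144223879
ball 45 60.57845163169055
ball 47 150.28696334542514
```

View pics/f.png

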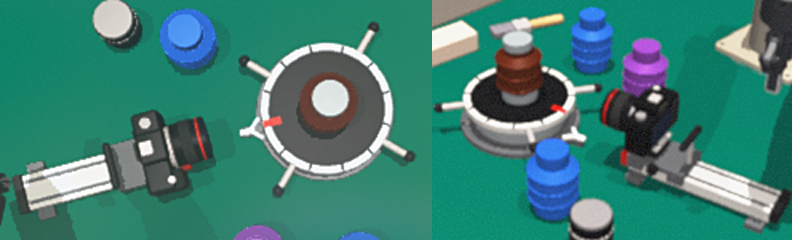

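The picture shows the red mark (270,121) at the white pointer (250,130). The insulator is standing mid-disc, the carriage is at the red stop (185,167), and the arm is clear.

```bash
python3 -c "
from station import r
print(r.job_done())"
```

```text
the job is handed in; nothing more can be done
None
```

The job is handed in at about 31 s: the turntable is indexed one click with the red mark home at the pointer, the carriage is against the red stop, and the insulator is standing untouched; the spare lens, brush and foam block were not touched.

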